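Put the soap box back in its corner of the basin ledge

ROBOT

A 6-joint arm with a two-finger parallel gripper is mounted at the origin on the work surface. World frame = base frame: x ahead of the robot, y to its left, z up, the work surface at z = 0. Lengths are in m, angles in rad, forces in N, time in s.
With the tool pointing down it reaches from about 0.35 to 0.975 m from the base axis. Payload 17.4 kg.
Tool frame: the origin (TCP) lies midway between the tips of the shut fingers; the grasp point (between the pads) lies grip_depth behind it (grip_depth is the distance from the TCP to the grasp point, in m); z points along the fingers, y is the line along which they close (so a half turn about z gives the same grasp; the last joint's range is limited). The gripper opens to 85 mm and grips with 20 to 120 N. Pads are 22 mm wide; open, the fingers measure 114 mm over their backs; the gripper's body (76 mm by 85 mm) begins 54 mm behind the grasp point. The pads swing forward as they close: fully open they stand 13 mm farther back than shut.
Start: joints at [1.133, 0.116, 1.442, -0, 1.584, -0.038], TCP at [0.263, 0.622, 0.231] pointing down, gripper open.
Joint ranges: [-2.83, 2.83], [-0.83, 2.19], [0.07, 2.5], [-1.14, 4.28], [0.01, 3], [-2.97, 2.97]. Speed limits (rad/s): [1.89, 1.89, 2.22, 3.14, 3.14, 3.14].

INTERFACE

Orientations are given as a 3x3 rotation matrix whose columns are the frame's x, y, z axes.
In Python, from workcell import goto, move_straight, move_joints, set_gripper, dwell, inverse_kinematics, read_state, read_camera, PlanningError, sign_off, grip_depth gives the robot as it stands. The module is installed in compiled form; this text tells all that it offers. Calls block until the motion is done:
- goto(position, orientation): joint-space move of the TCP to a pose.
- move_straight(position, orientation=None, velocity=0.15): straight line of the TCP; orientation=None keeps the orientation; velocity is the mean speed in m/s.
- move_joints(angles): joint-space move.
- set_gripper(opening, squeeze=None): finger opening in m; squeeze is the grip in N (None keeps the last); returns when the fingers have stopped.
- dwell(seconds).
- inverse_kinematics(position, orientation): joint angles nearest the present ones, or None.
- read_state(): the state.
- read_camera(name): name is "side" or "top"; returns a dict with "color" (480x640x3 uint8, red, green, blue), "fovy" (degrees; the focal length in pixels is half the picture's height over the tangent of half this angle, whatever the lens; pixels are square), "cx", "cy" (the principal point, pixels), "D" ([k1, k2, p1, p2, k3] as OpenCV has them; the pictures are not rectified), "extrinsics" (4x4, takes a point from world to camera coordinates). Camera axes: x right, y up, looking along -z (the intrinsics and any distortion apply to the point x, -y, -z); pixel columns grow to the right and rows downward; lengths in m; the calibration is good to about 2 mm. A picture is of the moment at which its call begins. There is no depth.
A pose or a line that the arm cannot do raises PlanningError and nothing moves.
- sign_off(): hands the job in; it is judged then, once.
The state is a dict: "time_s": time; "joint_positions": joint angles; "qvel": joint speeds; "tau": joint torques, N m; "position": TCP position; "tcp_rot": TCP orientation; "contact_force": force on the tool from outside, world axes, zero at the start; "wrist_torque": the same for the moment, N m; "opening": finger opening in m; "grip_force": force on a finger pad.
Only numpy, scipy, OpenCV 4.12 (cv2) and the standard library are available. Lean on these libraries where they do the work, as an engineer would, in place of code of your own. Each camera call takes 0.05 s, during which the arm holds its last target. There are 200 camera calls.

TASK

The soap box has been left open and askew on the granite ledge. Press its lid fully shut and slide the box, without lifting it, into its corner, so that it sits square with its back flush against the kerb and its end flush against the half brick. Leave everything else standing where it is.

Things in the scene. Friction and masses are not known exactly. Their poses are not given: they have to be found in the camera images.
- ledge: Basin ledge, fixed: two bricks carry a dark granite slab 300 (x) x 660 (y) x 20 mm, its top 90 mm above the work surface. A granite kerb, 20 mm thick and 26 mm above the slab, runs along the whole back edge; its front face is at x = +130 mm. Origin on the work surface under the slab's centre; x from the front edge (x = -150 mm, robot side) to the kerb, y along it.
- half_brick: Clay half brick, 125 (x) x 70 (y) x 70 mm, mortared on the slab at the left or right end of the ledge, against the kerb: the side stop. Origin at the centre of its underside; axes parallel to the ledge's. Its face towards the ledge's middle, 35 mm from the origin along y, makes a square corner with the kerb.
- soap_box: Green plastic soap box with flip-top lid, soap inside, loose on the slab near mid-ledge, about 0.3 kg. 92 (x) x 128 (y) x 52 mm (lid shut; lower part 36 mm). Too wide to grip across. Origin at the centre of its underside; x from its front (robot side) to its back, where the lid is hinged. In its corner the origin is 46 mm from the kerb face and 64 mm from the half brick's face.
- soap_lid (a joint): Lid angle: 0 shut, 1.6 to 1.9 rad open, upright or leaning back (stop at 1.9). Hinge line along the box's y at x = +46, z = 36 mm in its frame. Lid: a cap 92 mm from hinge to front edge, 128 wide, 16 thick (when open the thickness lies on its back side, clear over the kerb), with a 5 mm thumb tab on its front edge. Stiff hinge: it stays where left, moves under 0.5 N at its edge; no latch.
- lid_edge (a point): Middle of the lid's free (front) edge, 92 mm from the hinge line, half way through its thickness.
- pitcher: Steel pitcher, 195 mm high, 116 mm wide, handle on its -x side reaching 97 mm from the axis; stands on the slab at the other end from the half brick. Origin at the centre of its underside.
- glass_cup: Glass cup, 95 mm high, 70 mm wide at the rim, on the slab at one of the front corners. Origin at the centre of its underside.
- mug: Purple plastic mug with a handle (on its own +y side), 88 mm high, 84 mm wide, on the slab at the other front corner. Origin at the centre of its underside.
- tongue_cleaner: Flat bamboo tongue cleaner, 160 x 22 x 4 mm, lying on top of the half brick. Origin at its underside, mid length; x along it.
- bowl: Aluminium bowl, 170 mm wide, 70 mm high, on the work surface to the left of the ledge. Origin at the centre of its underside.
- scrub_brush: Wooden scrubbing brush, 150 x 50 x 38 mm, bristles down on the work surface to the left of the ledge. Origin at the centre of its underside; x along it.
- jar: Clear plastic jar, 110 mm high, 72 mm wide, on the work surface to the left of the ledge. Origin at the centre of its underside.
Mind the look-alikes: they are no part of the job. Of the things that look like the soap_box, the middle-sized one is meant.

How it is judged:
By the outcome, as a careful person would: the job done as asked, in the order asked, and still so for the second after the job is handed in, with the robot touching nothing.
It also fails if it takes over 67 s, if anything falls off the work surface, if the arm or the gripper's body presses on something with over 40 N, if the wrist force passes 120 N, or if a joint passes its speed limit or range.

## Working session

There is one attempt and no reset: what is moved stays moved. The work goes in short steps, each a Python script; the robot and the scene stay as the last script left them, time stands still between calls to the robot, and variables do not carry over. Pictures are saved under pics/ and viewed, at most 10 in all, crops included, and the job is handed in when it is done.

```bash
mkdir -p pics; cat > h.py <<'E'
import numpy as np, cv2
from workcell import *
def cam(name):
    c=read_camera(name); f=240/np.tan(np.radians(c["fovy"])/2)
    c["K"]=np.array([[f,0,c["cx"]],[0,f,c["cy"]],[0,0,1.]]); c["D"]=np.array(c["D"],float); c["E"]=np.array(c["extrinsics"]); return c
def save(c,fn,crop=None,scale=1):
    im=c["color"][...,::-1]
    if crop: x0,y0,x1,y1=crop; im=im[y0:y1,x0:x1]
    cv2.imwrite("pics/"+fn,cv2.resize(im,None,fx=scale,fy=scale,interpolation=cv2.INTER_CUBIC))
def ray(c,uv):
    p=cv2.undistortPoints(np.array([[uv]],float),c["K"],c["D"])[0,0]
    R=c["E"][:3,:3]; o=-R.T@c["E"][:3,3]; d=R.T@np.array([p[0],-p[1],-1]); return o,d/np.linalg.norm(d)
def onz(c,uv,z):
    o,d=ray(c,uv); return o+d*(z-o[2])/d[2]
def tri(c1,u1,c2,u2):
    o1,d1=ray(c1,u1);o2,d2=ray(c2,u2)
    s=np.linalg.lstsq(np.c_[d1,-d2],o2-o1,rcond=None)[0]
    a=o1+s[0]*d1;b=o2+s[1]*d2; return (a+b)/2,np.linalg.norm(a-b)
def proj(c,P):
    P=np.atleast_2d(P)@c["E"][:3,:3].T+c["E"][:3,3]
    return cv2.projectPoints(P*[1,-1,-1],np.zeros(3),np.zeros(3),c["K"],c["D"])[0][:,0]
E
python3 - <<'E'
from h import *
for n in("top","side"):
    c=cam(n); save(c,n+"0.png",scale=1.25); print(n,c["fovy"],c["D"],ray(c,(320,240)))
print(grip_depth,read_state()["time_s"])
E
```

```text
top 47.63450887049241 [-0.01582374  0.          0.          0.          0.        ] (array([0.29405892, 0.10532863, 1.70132582]), array([ 0.11315338,  0.01607642, -0.99344746]))
side 55.849113604520525 [-0.04074695  0.          0.          0.          0.        ] (array([ 0.26181434, -0.7966092 ,  0.85014506]), array([ 0.18161847,  0.78408031, -0.59349204]))
0.0187 0.1
```

View pics/top0.png

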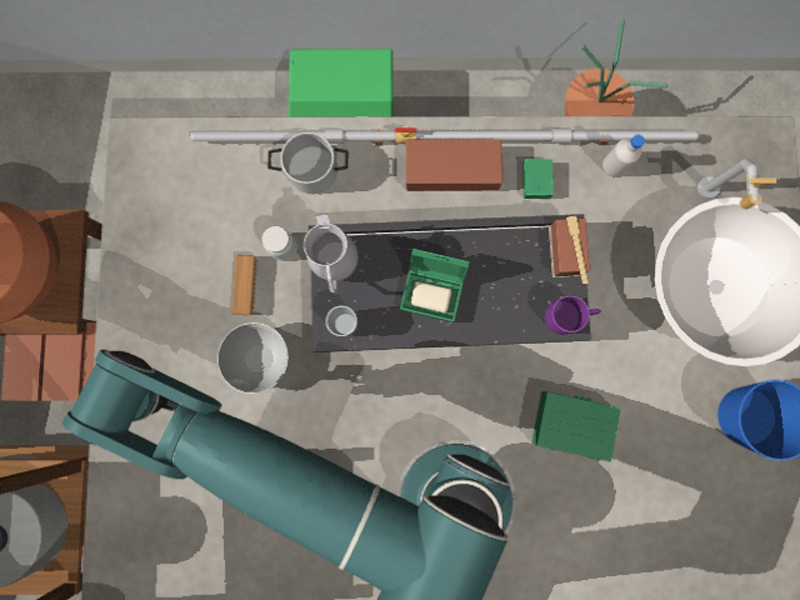

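View pics/side0.png

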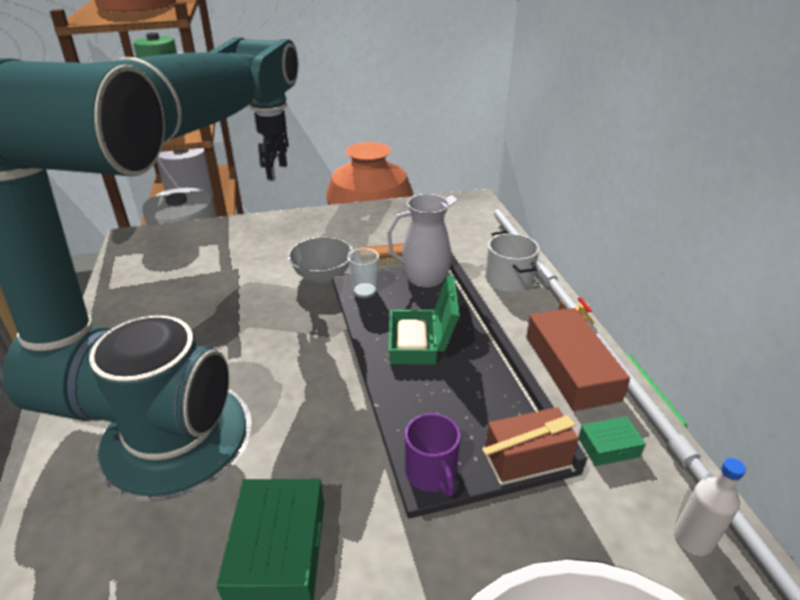

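Soap box candidates (800-px top view): open green box on the slab at (435,287), small green block at (538,178), large green block at (577,425), and a bright green block at (340,82) off the table. I choose the open one on the slab, which is middle-sized and has soap inside. The half brick is at the right end (570,247), the mug at (570,315) and the glass at (341,320).

```bash
python3 - <<'E'
from h import *
c=cam("top"); save(c,"top1.png",(240,165,490,290),3.2)
s=cam("side"); save(s,"side1.png",(260,190,480,420),2.6)
E
```

```text
(no output)
```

View pics/top1.png

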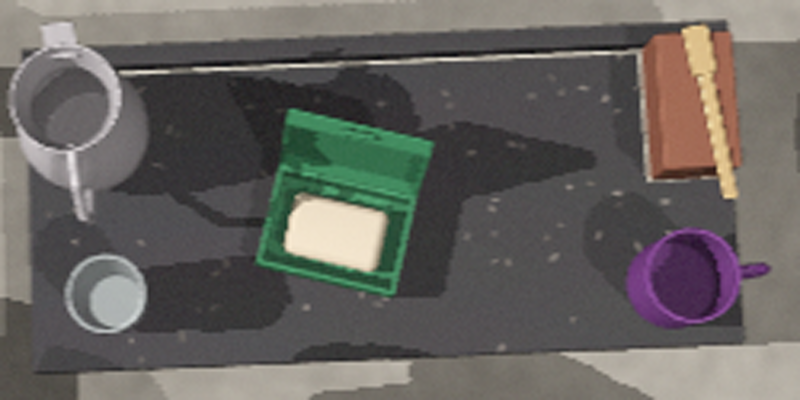

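View pics/side1.png

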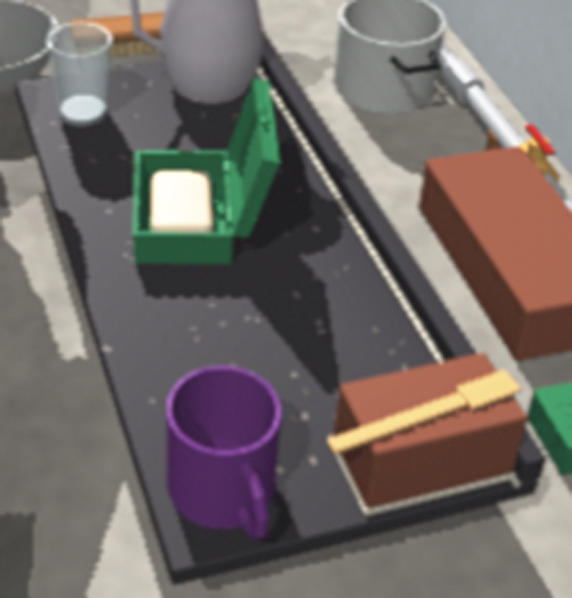

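The crops confirm the choice: open box with soap. Its front rim corners are at crop (258,264) and (394,294), and the lid's top edge runs (289,109)–(433,143). The kerb's base bead runs (120,73)–(640,52) and the brick's base bead (642,60)–(648,178).

```bash
cat > meas.py <<'E'
from h import *
c=cam("top"); s=cam("side")
T=lambda u:(240+u[0]/3.2-.34,165+u[1]/3.2-.34)
S=lambda u:(260+u[0]/2.6-.3,190+u[1]/2.6-.3)
def p(n,*a): print(n,*[np.round(x,4) for x in a])
k1,k2=onz(c,T((120,73)),.09),onz(c,T((640,52)),.09); p("kerb",k1,k2,np.degrees(np.arctan2(*(k1-k2)[:2])))
b1,b2=onz(c,T((642,62)),.09),onz(c,T((648,178)),.09); p("brick",b1,b2,np.degrees(np.arctan2(*(b1-b2)[1::-1])))
p("front slab",onz(c,T((35,370)),.09),onz(c,T((742,342)),.09))
f1,f2=onz(c,T((258,262)),.126),onz(c,T((394,292)),.126); p("boxfront",f1,f2,np.linalg.norm(f1-f2),np.degrees(np.arctan2(*(f1-f2)[:2])))
p("side kerb",onz(s,S((262,70)),.09),onz(s,S((438,357)),.09))
p("side brick",onz(s,S((337,447)),.09),onz(s,S((368,511)),.09))
p("side box bottom",onz(s,S((136,262)),.09),onz(s,S((231,262)),.09))
p("tri rim fr",*tri(c,T((394,292)),s,S((137,233))))
p("tri rim fl",*tri(c,T((258,262)),s,S((138,152))))
p("tri lid r",*tri(c,T((433,143)),s,S((277,157))))
p("tri lid l",*tri(c,T((290,110)),s,S((258,83))))
g=cv2.inRange(cv2.cvtColor(c["color"],cv2.COLOR_RGB2HSV),(65,80,30),(90,255,255))
E
python3 meas.py
```

```text
kerb [0.6377 0.2608 0.09  ] [ 0.6567 -0.2311  0.09  ] -2.2125
brick [ 0.647  -0.2327  0.09  ] [ 0.5361 -0.2349  0.09  ] 1.1802
front slab [0.3584 0.3365 0.09  ] [ 0.3823 -0.3175  0.09  ]
boxfront [0.4543 0.13   0.126 ] [0.4266 0.0066 0.126 ] 0.1265 12.6483
side kerb [0.6415 0.2966 0.09  ] [ 0.6573 -0.1691  0.09  ]
side brick [ 0.5387 -0.2404  0.09  ] [ 0.5409 -0.3031  0.09  ]
side box bottom [0.4281 0.0084 0.09  ] [ 0.5156 -0.012   0.09  ]
tri rim fr [0.4278 0.0065 0.1279] 0.0026
tri rim fl [0.4556 0.1299 0.1254] 0.0025
tri lid r [ 0.5487 -0.023   0.2179] 0.0015
tri lid l [0.5746 0.1015 0.2112] 0.008
```

```bash
cat >> h.py <<'E'
def ori(yaw):  # tool down, tool y along direction yaw+90deg (either sign), least wrist turn
    best=None; R0=np.array(read_state()["tcp_rot"])
    for s in (1,-1):
        y=s*np.array([-np.sin(yaw),np.cos(yaw),0]); z=np.array([0,0,-1.]); R=np.c_[np.cross(y,z),y,z]
        if best is None or np.trace(R.T@R0)>np.trace(best.T@R0): best=R
    return best
def st(tag=""):
    s=read_state(); print(tag,"t%.2f"%s["time_s"],np.round(s["position"],4),"F",np.round(s["contact_force"],1),"op",round(float(s["opening"]),3))
    return s
E
cat > lid.py <<'E'
from h import *
psi=np.radians(-12.7); C=np.array([.486,.058]); bx=np.array([np.cos(psi),np.sin(psi)])
W=lambda x,z:np.r_[C+x*bx,z]
def arc(phi,r=.075,gap=0):
    x=.046-r*np.cos(phi)+(.016+gap)*np.sin(phi); z=.126+r*np.sin(phi)+(.016+gap)*np.cos(phi)
    return W(x+.011,z)
E
python3 - <<'E'
from lid import *
p=np.array(read_state()["position"]); move_straight([p[0],p[1],.40],velocity=.25); set_gripper(0)
R=ori(psi); q=inverse_kinematics(W(.116,.38),R); print(np.round(q,2))
goto(W(.116,.38),R); move_straight(W(.116,.195),velocity=.2); st("behind")
for ph in (1.7,1.4,1.1,.8,.5,.3): move_straight(arc(ph),velocity=.12); st(ph)
c=cam("top"); save(c,"top2.png",(290,165,420,290),4)
s=cam("side"); save(s,"side2.png",(260,190,480,350),2.6)
E
```

```text
[ 0.01 -0.05  1.37 -0.    1.82 -1.34]
behind t5.38 [0.5996 0.0326 0.1964] F [-0.  -0.5  0.4] op -0.0
1.7 t5.82 [0.5669 0.0399 0.1993] F [ 0.3  0.  -0.2] op 0.0
1.4 t6.16 [0.545  0.0447 0.2029] F [ 0.8 -1.  -0.5] op -0.0
1.1 t6.50 [0.5227 0.0498 0.2002] F [ 1.1 -0.1  0.5] op -0.0
0.8 t6.84 [0.5022 0.0544 0.1911] F [-0.   0.   0.2] op -0.0
0.5 t7.18 [0.4852 0.0582 0.1763] F [ 0.8 -0.5  0.6] op -0.0
0.3 t7.46 [0.4765 0.0601 0.1636] F [-0.2  0.6  0.8] op 0.0
```

```bash
python3 - <<'E'
from lid import *
for z in (.152,.146,.143,.142,.141,.140,.139,.138,.137,.136):
    move_straight(W(-.02,z),velocity=.05); s=st(z)
    if s["contact_force"][2]>12: break
dwell(.2)
move_straight(W(-.02,.19),velocity=.2)
move_straight(W(-.16,.25),velocity=.25); st()
c=cam("top"); save(c,"top3.png",(240,165,490,290),3.2)
s=cam("side"); save(s,"side3.png",(260,190,480,420),2.6)
E
```

```text
0.152 t8.02 [0.4663 0.0624 0.1519] F [ 0.  -0.2  0.2] op 0.0
0.146 t8.28 [0.4664 0.0624 0.1456] F [-0.4 -0.1  0.2] op 0.0
0.143 t8.53 [0.4664 0.0624 0.1428] F [-0.5 -0.8  0.1] op 0.0
0.142 t8.78 [0.4665 0.0624 0.1421] F [-0.1  0.5  0.6] op -0.0
0.141 t9.03 [0.4666 0.0624 0.1418] F [-4.6 -0.4 10.2] op -0.0
0.14 t9.28 [0.4666 0.0625 0.1416] F [-8.7 -0.8 17.8] op 0.0
 t10.64 [0.3303 0.0931 0.249 ] F [ 0.3  0.5 -0.6] op -0.0
```

View pics/side3.png

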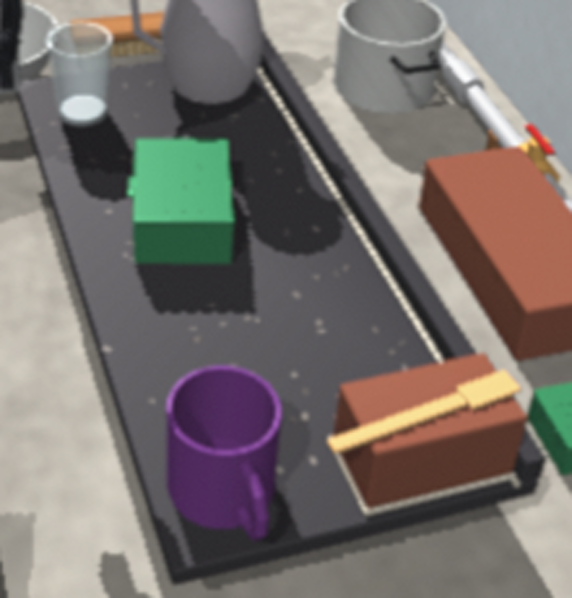

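View pics/top3.png

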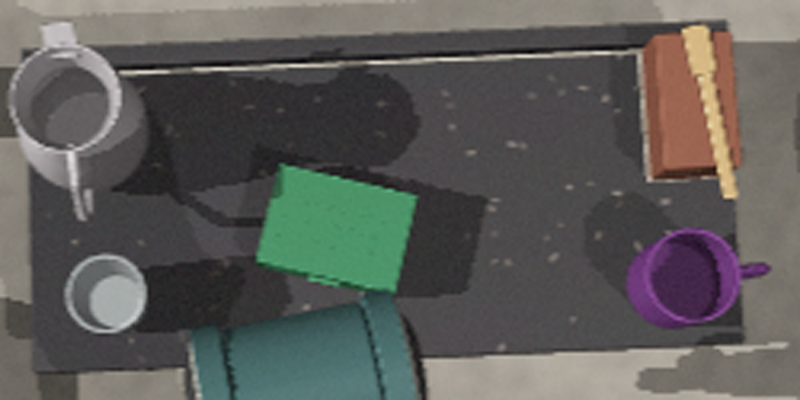

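The lid is down and the box hasn't moved: the lid top is flat at side crop (183,180) and the top view outline is (283,165)–(417,196)–(397,293)–(258,262). Next is the push from the front with open fingers, so the two contacts square the box.

```bash
cat > led.py <<'E'
from h import *
th=np.radians(2.1); ex=np.array([np.cos(th),np.sin(th)]); ey=np.array([-ex[1],ex[0]])
L=lambda u,v,z:np.r_[u*ex+v*ey,z]
def uv():
    p=np.array(read_state()["position"])[:2]; return p@ex,p@ey
def green():
    c=cam("top"); g=cv2.inRange(cv2.cvtColor(c["color"],cv2.COLOR_RGB2HSV),(65,80,30),(90,255,255))
    g[:165]=0; g[290:]=0; g[:,:250]=0; g[:,440:]=0
    g=cv2.morphologyEx(g,cv2.MORPH_OPEN,np.ones((3,3))); ct=max(cv2.findContours(g,0,2)[0],key=cv2.contourArea)
    P=np.array([onz(c,q[0],.142)[:2] for q in ct]); UV=np.c_[P@ex,P@ey]
    r=cv2.minAreaRect((UV*1000).astype(np.float32)); print("box rect in ledge frame (mm)",np.round(r[0],1),np.round(r[1],1),"angle",round(r[2],1)); return c
E
python3 - <<'E'
from led import *
R=ori(th); set_gripper(.085)
goto(L(.385,.035,.20),R); move_straight(L(.385,.035,.096),velocity=.2); st("down")
for u in (.42,.46,.50,.52,.535,.543):
    move_straight(L(u,.035,.096),velocity=.07); st(u)
move_straight(L(.52,.035,.096),velocity=.15)
move_straight(L(.46,.035,.22),velocity=.3); st()
c=green(); save(c,"top4.png",(240,165,490,290),3.2)
E
```

```text
down t12.66 [0.3839 0.0494 0.0975] F [-0.5  0.5  0.3] op 0.085
0.42 t13.31 [0.4184 0.0504 0.0961] F [-0.3  0.9 -0.5] op 0.085
0.46 t14.03 [0.4583 0.0518 0.0959] F [-0.4  0.1 -0.1] op 0.085
0.5 t14.76 [0.4983 0.0533 0.0959] F [-1.3  0.2  0.3] op 0.085
0.52 t15.19 [0.5185 0.054  0.0959] F [-0.2  0.6 -0. ] op 0.085
0.535 t15.56 [0.5337 0.0546 0.0959] F [ 0.1 -1.1  0.3] op 0.085
0.543 t15.82 [0.539  0.0542 0.0954] F [-31.1  -8.7  11.5] op 0.085
 t16.73 [0.4588 0.0519 0.2205] F [ 0.3 -0.1 -0.3] op 0.085
box rect in ledge frame (mm) [586.   47.3] [129.2  97.6] angle 75.7
```

View pics/top4.png

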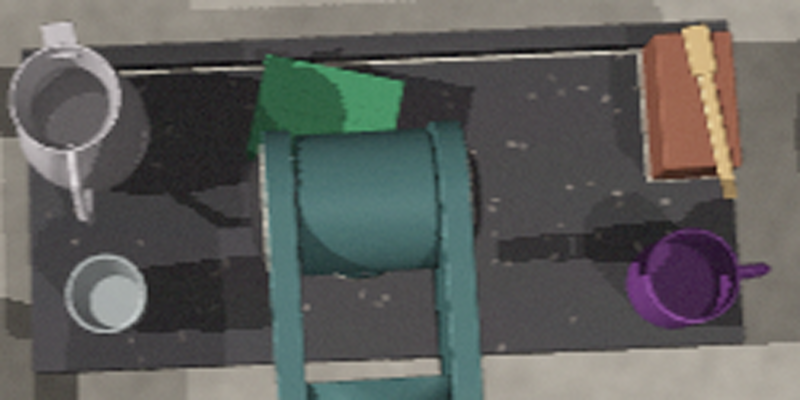

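The right finger slipped past the box's front-right corner, so the box slid without turning and its back-left corner now meets the kerb at crop (265,55). I'll repeat the front push with the fingers placed inside the corner, so the box turns about that contact.

```bash
python3 - <<'E'
from led import *
c=cam("top")
T=lambda u:(240+u[0]/3.2-.34,165+u[1]/3.2-.34)
A,B=[onz(c,T(q),.142)[:2] for q in((265,55),(403,82))]
for q in(A,B): print("corner uv",q@ex,q@ey)
a=np.arctan2((A-B)@ex,(A-B)@ey); # rel lean
bxu=np.array([np.cos(a),-np.sin(a)]); M=np.array([(A+B)@ex/2,(A+B)@ey/2]); Cn=M-.046*bxu; FR=np.array([B@ex,B@ey])-.092*bxu
print("lean",np.degrees(a),"centre",Cn,"front right",FR)
vc=FR[1]+.012+.033+.003; print("push v",vc)
set_gripper(.066)
move_straight(L(.47,vc,.20),velocity=.25); move_straight(L(.47,vc,.096),velocity=.2); st()
for u in (.50,.52,.53,.54,.543,.546,.549,.552,.555):
    move_straight(L(u,vc,.096),velocity=.07); s=st(u)
    if -s["contact_force"][0]>18 and u>.535: break
print(uv())
move_straight(L(.52,vc,.096),velocity=.15); move_straight(L(.42,vc,.24),velocity=.3); st()
c=green(); save(c,"top5.png",(240,165,490,290),3.2)
E
```

```text
corner uv 0.6470636252467923 0.09958766489418029
corner uv 0.616961193350571 -0.02537353142583783
lean 13.544168919782628 centre [0.58729168 0.04788003] front right [ 0.52751974 -0.0038276 ]
push v 0.04417239823854424
 t18.08 [0.4686 0.0613 0.0975] F [ 0.2 -0.  -0.5] op 0.066
0.5 t18.66 [0.498  0.0625 0.0959] F [ 0.2 -0.1 -0.5] op 0.066
0.52 t19.09 [0.5182 0.0632 0.0959] F [ 0.   0.2 -0.7] op 0.066
0.53 t19.38 [0.5281 0.0636 0.0958] F [ 0.5 -0.2 -0.5] op 0.066
0.54 t19.68 [0.5383 0.0639 0.0959] F [-0.1 -0.4 -0.7] op 0.066
0.543 t19.93 [0.5411 0.064  0.096 ] F [-0.3 -0.2  1.2] op 0.066
0.546 t20.18 [0.5441 0.0642 0.096 ] F [-0.5  0.2  0.3] op 0.066
0.549 t20.43 [0.5453 0.0641 0.0955] F [-21.9  -2.2   7.2] op 0.066
(np.float64(0.5472470862287868), np.float64(0.044082371815620275))
 t21.50 [0.4186 0.0595 0.2388] F [-0.1 -0.5 -1. ] op 0.066
box rect in ledge frame (mm) [598.5  48.4] [ 99.7 130. ] angle 0.7
```

View pics/top5.png

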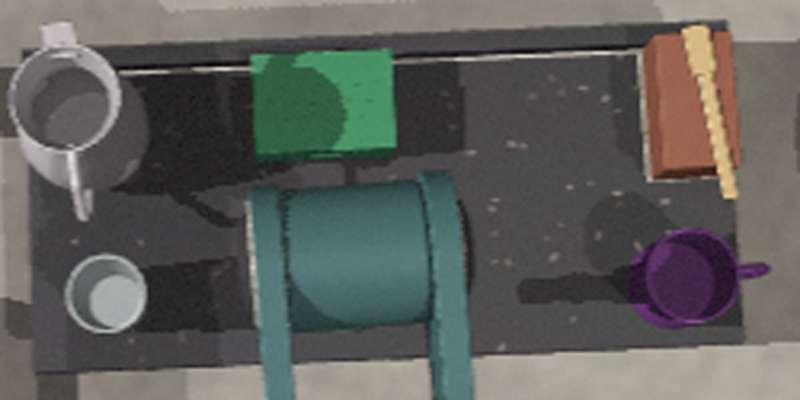

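The box is now square and flush on the kerb (crop (250,55)–(395,150)). Next I slide it along the kerb to the brick.

```bash
python3 - <<'E'
from led import *
set_gripper(.036)
P=L(.600,.132,.30); c=[]
for s in(1,-1):
    y=s*np.r_[ex,0]; z=np.array([0,0,-1.]); R=np.c_[np.cross(y,z),y,z]; q=inverse_kinematics(P,R)
    if q is not None: c.append((abs(q[5]),R,q))
c.sort(key=lambda t:t[0]); R=c[0][1]; print(np.round(c[0][2],2))
goto(L(.50,.10,.30),R); move_straight(P,velocity=.2); move_straight(L(.6,.132,.104),velocity=.15); s=st("down")
assert np.linalg.norm(s["contact_force"])<5
for v in list(np.arange(.10,-.09,-.045))+[-.10,-.108,-.112,-.115,-.118,-.121,-.124,-.127]:
    move_straight(L(.6,v,.104),velocity=.09); s=st(round(v,3))
    if np.linalg.norm(s["contact_force"][:2])>14: break
print(uv())
E
```

```text
[ 0.21 -0.03  1.48 -0.    1.69  0.18]
down t25.57 [0.5952 0.154  0.105 ] F [-0.3  0.8 -0.4] op 0.036
0.1 t26.07 [0.596  0.1214 0.104 ] F [ 0.5  0.2 -0.5] op 0.036
0.055 t26.73 [0.5976 0.0766 0.104 ] F [0.2 0.  0.3] op 0.036
0.01 t27.38 [0.5992 0.0316 0.104 ] F [-0.5 -0.3 -0.1] op 0.036
-0.035 t28.02 [ 0.6009 -0.0134  0.104 ] F [0.2 0.3 0.1] op 0.036
-0.08 t28.68 [ 0.6025 -0.0583  0.104 ] F [-0.1 -0.5 -0.7] op 0.036
-0.1 t29.05 [ 0.6032 -0.0782  0.104 ] F [-0.1  1.  -0.7] op 0.036
-0.108 t29.30 [ 0.6036 -0.086   0.104 ] F [-0.4 -0.1 -0. ] op 0.036
-0.112 t29.55 [ 0.6037 -0.09    0.104 ] F [ 1.2 -0.1  0.7] op 0.036
-0.115 t29.80 [ 0.6036 -0.0921  0.104 ] F [-2.8  7.6  1.9] op 0.036
-0.118 t30.05 [ 0.6035 -0.0922  0.104 ] F [-7.9 33.   7. ] op 0.036
(np.float64(0.5996762187380981), np.float64(-0.11430067211191801))
```

```bash
python3 - <<'E'
from led import *
move_straight(L(.6,-.095,.104),velocity=.15); move_straight(L(.58,-.085,.26),velocity=.25)
c=cam("top"); T=lambda u:(240+u[0]/3.2-.34,165+u[1]/3.2-.34)
for q in((685,228),(628,280)): m=onz(c,T(q),.178)[:2]; print("mug rim uv",m@ex,m@ey)
vc=-.187; R=ori(th)
set_gripper(.066)
q=inverse_kinematics(L(.525,vc,.26),R); print(np.round(q,2))
goto(L(.525,vc,.26),R); move_straight(L(.525,vc,.098),velocity=.2); s=st("down")
for u in (.54,.544,.546,.548,.55,.552):
    move_straight(L(u,vc,.098),velocity=.06); s=st(u)
    if np.linalg.norm(s["contact_force"][:2])>14: break
print(uv())
move_straight(L(.525,vc,.098),velocity=.1); move_straight(L(.50,vc+.02,.26),velocity=.25)
goto(L(.45,.12,.30),R); st()
c=green(); save(c,"top6.png",(360,165,490,275),6)
E
```

```text
mug rim uv 0.4687388494087965 -0.2650735356272868
mug rim uv 0.4247667122982168 -0.21172701916172673
[-0.35 -0.15  1.66 -0.    1.63  1.18]
down t33.78 [ 0.532  -0.1678  0.0992] F [ 0.1  0.8 -0.2] op 0.066
0.54 t34.18 [ 0.5469 -0.1671  0.0981] F [ 0.4 -0.   0.6] op 0.066
0.544 t34.43 [ 0.5506 -0.1669  0.098 ] F [-0.4 -0.2 -0.8] op 0.066
0.546 t34.68 [ 0.5525 -0.1669  0.098 ] F [-0.3  0.6  0.9] op 0.066
0.548 t34.93 [ 0.5546 -0.1668  0.098 ] F [ 0.4  0.5 -0.3] op 0.066
0.55 t35.18 [ 0.5549 -0.1669  0.0979] F [-18.9  -1.    8.2] op 0.066
(np.float64(0.5483982865568601), np.float64(-0.1871659009086109))
 t37.52 [0.4456 0.1357 0.2994] F [-0.1 -0.2 -0.5] op 0.066
box rect in ledge frame (mm) [ 600.1 -179.9] [121.4 101.1] angle 87.8
```

View pics/top6.png

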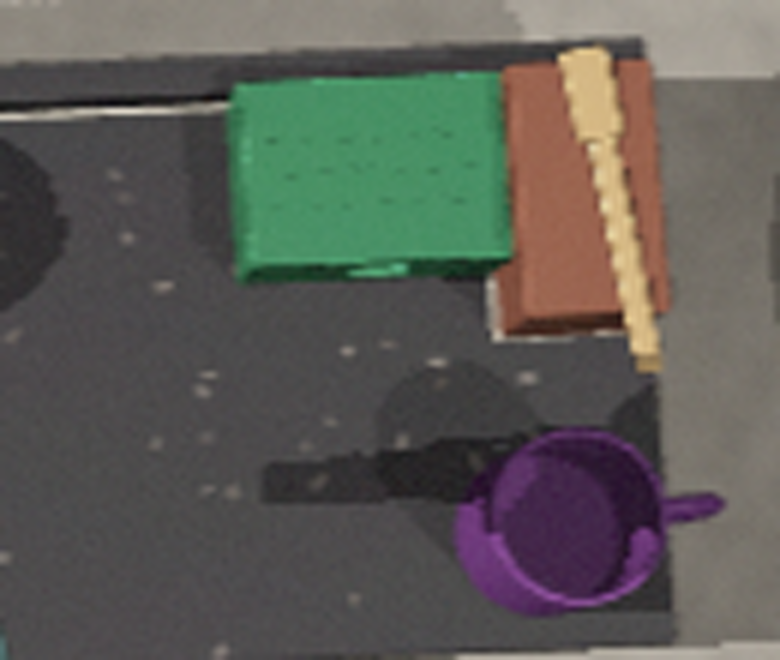

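The box appears seated, with its end against the brick near (505,75)–(512,250) and its back on the kerb. I'll check squareness numerically, and the lid in the side view.

```bash
python3 - <<'E'
from led import *
c=cam("top"); h=cv2.cvtColor(c["color"],cv2.COLOR_RGB2HSV)
g=cv2.inRange(h,(65,80,118),(90,255,255)); 
def line(pts,z):
    P=np.array([onz(c,q,z)[:2] for q in pts]); UV=np.c_[P@ex,P@ey]
    vx,vy,x0,y0=cv2.fitLine((UV*1000).astype(np.float32),cv2.DIST_HUBER,0,.01,.01).ravel(); return np.round((x0,y0),1),round(float(np.degrees(np.arctan2(vx,vy))),2)
back=[];front=[]
for x in range(403,441):
    r=np.where(g[170:215,x])[0]+170
    if len(r): back.append((x,r.min()-.5)); front.append((x,r.max()+.5))
print("back",line(back,.142),"front",line(front,.142),len(back))
left=[]
for y in range(183,206):
    r=np.where(g[y,390:450])[0]+390
    if len(r): left.append((r.min()-.5,y))
print("left",line(left,.142))
gray=cv2.cvtColor(c["color"],cv2.COLOR_RGB2GRAY).astype(int); k=[]
for x in range(290,392):
    col=gray[172:196,x]; 
    if col.max()>120: k.append((x,172+col.argmax()))
print("bead",line(k,.09),len(k))
s=cam("side"); save(s,"side6.png",(330,290,490,400),5)
E
```

```text
back (array([ 649.3, -207.9], dtype=float32), 178.85) front (array([ 557.6, -184.6], dtype=float32), 0.14) 38
left (array([ 603.3, -122.4], dtype=float32), 89.83)
bead (array([647.8,  39.4], dtype=float32), 179.98) 102
```

View pics/side6.png

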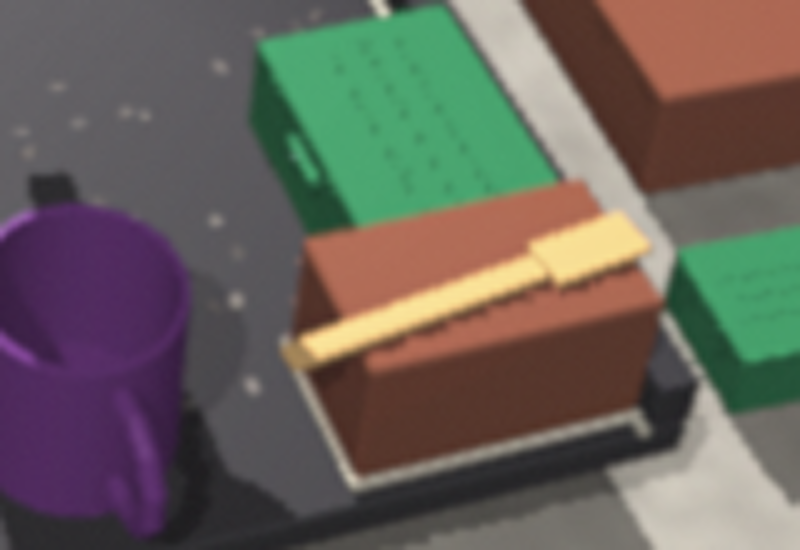

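The box is square to within 0.2° and the lid looks shut. One last gentle press on the end will make sure of contact with the brick. Then I retreat and hand in.

```bash
python3 - <<'E'
from led import *
set_gripper(.036)
y=np.r_[ex,0]; z=np.array([0,0,-1.]); Rs=[np.c_[np.cross(k*y,z),k*y,z] for k in(1,-1)]
P=L(.600,-.085,.26); R=min(Rs,key=lambda R:abs(inverse_kinematics(P,R)[5]))
goto(P,R); move_straight(L(.6,-.095,.104),velocity=.2); st("down")
for v in (-.108,-.111,-.113,-.114,-.115,-.116,-.117):
    move_straight(L(.6,v,.104),velocity=.06); s=st(v)
    if np.linalg.norm(s["contact_force"][:2])>12: break
print(uv())
move_straight(L(.6,-.095,.104),velocity=.1); move_straight(L(.55,-.05,.28),velocity=.25); goto(L(.45,.12,.30),R); s=st()
c=cam("top"); h=cv2.cvtColor(c["color"],cv2.COLOR_RGB2HSV); g=cv2.inRange(h,(65,80,118),(90,255,255))
f=lambda q:(lambda p:np.round((p@ex*1000,p@ey*1000),1))(onz(c,q,.142)[:2])
print("front",[f((x,np.where(g[170:215,x])[0].max()+170.5)) for x in(405,420,435)],"left",[f((np.where(g[y,390:450])[0].min()+389.5,y)) for y in(185,195,204)])
if s["time_s"]<60: sign_off(); print("signed off")
E
```

```text
down t40.72 [ 0.6036 -0.0729  0.1054] F [0.4 0.2 0.4] op 0.036
-0.108 t41.08 [ 0.6037 -0.0865  0.1044] F [-0.6 -0.1 -0.4] op 0.036
-0.111 t41.33 [ 0.6037 -0.089   0.104 ] F [-0.2  0.3  0.4] op 0.037
-0.113 t41.58 [ 0.6038 -0.091   0.104 ] F [-0.1 -0.9 -0.3] op 0.036
-0.114 t41.83 [ 0.6038 -0.0919  0.104 ] F [-0.3 -0.8 -0.4] op 0.036
-0.115 t42.08 [ 0.6038 -0.0922  0.104 ] F [-1.   6.7  1.2] op 0.036
-0.116 t42.33 [ 0.6038 -0.0922  0.104 ] F [-1.3 14.8  3.1] op 0.036
(np.float64(0.5999701337669631), np.float64(-0.11429019097118359))
 t44.40 [0.4458 0.1358 0.2992] F [-0.2 -0.5  0.4] op 0.036
front [array([ 558.5, -137.3]), array([ 550.9, -180.6]), array([ 558.1, -224.8])] left [array([ 628.8, -125.3]), array([ 599.2, -120.7]), array([ 572.4, -122.1])]
the job is handed in; nothing more can be done
signed off
```

I pressed the soap box's lid shut, then slid the box into its corner, square and against both the kerb and the half brick, and handed the job in at about 44 s with nothing else seen to move.

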